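Tip a plywood block into the taped painting outline and square it to the stop

ROBOT

A 6-joint arm with a two-finger parallel gripper is mounted at the origin on the work surface. World frame = base frame: x ahead of the robot, y to its left, z up, the work surface at z = 0. Lengths are in m, angles in rad, forces in N, time in s.
With the tool pointing down it reaches from about 0.375 to 0.9 m from the base axis. Payload 3.1 kg.
Tool frame: the origin (TCP) lies midway between the tips of the shut fingers; the grasp point (between the pads) lies robot.pinch_z behind it (robot.pinch_z is the distance from the TCP to the grasp point, in m); x points along the fingers, y is the direction in which the jaws open and shut, and the axes are right-handed (so a half turn about x gives the same grasp; the last joint's range is limited). The gripper opens to 87 mm and grips with 3 to 60 N. Pads are 19 mm wide; open, the fingers measure 117 mm over their backs; the gripper's body (75 mm by 190 mm) begins 51 mm behind the grasp point.
Start: joints at [1.129, 0.527, 1.433, -0, 1.181, -0.178], TCP at [0.163, 0.603, 0.223] pointing down, gripper open.
Joint ranges: [-3.08, 3.08], [-0.75, 2.2], [0.22, 2.44], [-1.43, 4.57], [0, 2.65], [-2.85, 2.85]. Speed limits (rad/s): [2.79, 2.79, 3.14, 3.14, 3.14, 3.14].

INTERFACE

Orientations are given as [roll, pitch, yaw] about the fixed x, y, z axes, in that order (R = Rz(yaw) Ry(pitch) Rx(roll)).
In Python, from station import robot gives the robot as it stands. Calls block until the motion is done:
- robot.move_ptp(position, orientation): joint-space move of the TCP to a pose.
- robot.servo_line(position, max_speed=0.15, orientation=None): straight line of the TCP; orientation=None keeps the orientation; max_speed is the mean speed in m/s.
- robot.move_joints(angles): joint-space move.
- robot.grip(opening): finger opening in m; the grip force is fixed at half the most; returns when the fingers have stopped.
- robot.hold(seconds).
- robot.inverse_kinematics(position, orientation): joint angles nearest the present ones, or None.
- robot.observe(): the state.
- robot.read_camera(name): name is "scene" or "top" or "wrist"; returns the picture (420x560x3 uint8, blue, green, red); there is no depth.
- robot.get_calibration(name): a dict with "fov_y" (degrees; the focal length in pixels is half the picture's height over the tangent of half this angle, whatever the lens; pixels are square), "cx", "cy" (the principal point, pixels), "origin" and "rotation" of the camera in the world; the wrist camera has in their place "tool_from_camera" (4x4, takes a point from camera to tool coordinates, whose origin is the TCP and whose axes are the tool frame's). Camera axes: x right, y down, z forward; pixel columns grow to the right and rows downward; lengths in m; the calibration is good to about 2 mm. The wrist camera is an equidistant fisheye: a pixel r from the principal point sees the ray r / f radians off the axis. A picture is of the moment at which its call begins: read the wrist's pose just before it. get_calibration takes no time and is no camera call.
A pose or a line that the arm cannot do raises robot.MotionError and nothing moves.
- robot.sign_off(): hands the job in, once; it reports no verdict.
Trained networks look in the newest picture that a camera, given by its name, has taken for a name from the list of things; names that differ only in an ending like _2 or _b are one class to them, and where a whole thing is asked for, a point or a joint stands for the part that bears it (a point fixed in the world has none). Each returns a list of dicts, best first, with "confidence" (0 to 1); they miss things now and then, are a little off and sometimes report something else, mostly with a low value. They report only what shows in the picture. A call takes as long as a camera call. They do not tell look-alikes from the thing itself.
- robot.look_for(camera, thing): "position" ([x, y, z] in m, in world coordinates, good to about 4 mm: the middle of the surface that is visible of it).
- robot.outline_of(camera, thing): "mask" (420x560 bool, what is visible of it).
The state is a dict: "clock": time; "joint_pos": joint angles; "qvel": joint speeds; "tau": joint torques, N m; "eef_pos": TCP position; "ee_rot": TCP orientation; "ft_force": force on the tool from outside, world axes, zero at the start; "moment": the same for the moment, N m; "width": finger opening in m.
Only numpy, scipy, OpenCV 4.12 (cv2) and the standard library are available. Lean on these libraries where they do the work, as an engineer would, in place of code of your own. Each camera call takes 0.05 s, during which the arm holds its last target.

TASK

Without gripping or lifting it, push the taller of the two standing plywood blocks over from where it stands, so that it falls flat inside the taped outline on the painting board. Then, with the fingertips, push the lying block sideways until its long side is flush against the wooden stop batten, still wholly inside the outline. Leave the shorter block standing and everything else where it is, and finish clear of the block.

Things in the scene. Friction and masses are not known exactly. Their poses are not given: they have to be found in the camera images.
- board: Dark painting board, 320 x 500 x 12 mm, fixed to the table; its upper face is 12 mm above the table. Origin: centre of its underside. Its x axis points across it, away from the robot, its y axis along its 500 mm length, z up; its yaw is up to about 0.4 rad either way. A jar and a tape roll stand on it behind the batten.
- outline (a point): Middle of the taped outline, on the board's upper face; axes as the board. Pale masking tape 18 mm wide (flat, no height) marks three sides, the batten is the fourth. Inside the tape it is 230 mm along board y (-115 to +115 mm) and 135 mm along board x, from x = -75 mm to the batten's face at x = +60 mm in the board's frame.
- stop (a point): Stop batten: fixed pale wood strip along the board's y axis, 22 mm wide, 266 mm long, its top 18 mm above the board. This point is the middle of the upper edge of its face towards the robot, against which the block goes; at x = +60 mm, y = 0 in the board's frame.
- tall: Taller plywood block, 80 x 45 x 150 mm (own x, y, z), about 0.35 kg, loose, upright on its 80 x 45 end astride the tape at one end of the outline (board y about +118 or -118 mm, varies), 15 to 25 mm of it inside. Its broad face looks along the outline within 0.08 rad. Pushed near the top it tips past balance at 17 degrees and falls across the outline. Origin: centre of its foot; z along its 150 mm.
- tall_mid (a point): The middle of the taller block, 75 mm along its own z axis from its foot. After its fall the block lies 45 mm high, its z axis along the board's y, 6 to 45 mm short of the batten. Lying flush at the stop it is at x = +20 mm in the board's frame.
- short: The shorter plywood block, 80 x 45 x 90 mm, same look as the taller, standing loose at the other end of the outline (board y about -118 or +118 mm). To be left standing where it is. Origin: centre of its foot.
- jar: Closed paint jar 48 mm wide and 60 mm high standing on the board behind the batten; a bystander. Origin: centre of its underside.
- taperoll: Tape roll, 64 mm wide and 22 mm high, lying on the board behind the batten; a bystander. Origin: centre of its underside.
- paint: Paint bottle 52 mm wide, 140 mm high, on the table to the left; a bystander. Origin: centre of its underside.
- cup: White cup 74 mm wide, 90 mm high, on the table to the left; a bystander. Origin: centre of its underside.
- driver: Screwdriver lying on the table to the right; a bystander.
- offcut: Plywood offcut 60 x 100 x 18 mm lying on the table to the right; a bystander. Origin: centre of its underside.
There are look-alikes about, which are no part of the job. What is shaped like the short but red or turquoise is not meant.

How it is judged:
On the way, in this order (a step that is already met when the one before it is completed fails the run):
1. the taller block has been tipped over and lies flat inside the taped outline (angle between tall's own z axis and vertical between 1.48 and 1.66 rad and height (world z) of tall_mid below 0.04 m and y of tall_mid in the frame of board between -0.044 and 0.044 m and x of tall_mid in the frame of board above -0.039 m), for 0.2 s.
2. the lying block's long side is flush against the stop batten (all of step 1 and x of tall_mid in the frame of board between 0.015 and 0.024 m and angle between the z axis of tall and the y axis of board, either way round below 0.05 rad), for 0.2 s.
At the end, for the whole second after the job is handed in: The taller block lies flat on its broad face on the board, wholly inside the taped outline (at most 4 mm over the tape), its long side within 5 mm of the batten and parallel to it within 0.05 rad, at rest; the shorter block still stands (all of step 2 and linear speed of tall below 0.02 m/s and angle between short's own z axis and vertical below 0.1 rad); the robot touches nothing.
It fails at once if the taller block is lifted off the board (height (world z) of tall_mid above 0.1 m or (angle between tall's own z axis and vertical above 1.45 rad and height (world z) of tall_mid above 0.055 m)).
It fails at once if the shorter block is moved more than 15 mm or tipped (distance of short from where it was at the start of the episode above 0.015 m or angle between short's own z axis and vertical above 0.2 rad).
It fails at once if another thing on the board or table is moved more than 30 mm (distance of any of jar, taperoll, paint, cup, driver, offcut from where it was at the start of the episode above 0.03 m).
It also fails if it takes over 43 s, if anything falls off the work surface, if the arm or the gripper's body presses on something with over 40 N, if the wrist force passes 120 N, or if a joint passes its speed limit or range.

## Working session

There is one attempt and no reset: what is moved stays moved. The work goes in short steps, each a Python script; the robot and the scene stay as the last script left them, time stands still between calls to the robot, and variables do not carry over. Pictures are saved under pics/ and viewed, and the job is handed in when it is done.

```bash
ls; mkdir -p pics; python3 - <<'E'
from station import robot
import cv2,numpy as np
for c in ["scene","top","wrist"]:
    im=robot.read_camera(c); cv2.imwrite(f"pics/{c}0.png",im)
    k=robot.get_calibration(c); print(c,{a:np.round(b,3).tolist() for a,b in k.items()})
o=robot.observe(); print({a:np.round(b,3).tolist() for a,b in o.items()}, robot.pinch_z)
for c in ["scene","top"]:
    robot.read_camera(c)
    for t in ["tall","short","stop","board","outline","jar","taperoll"]:
        print(c,t,[(np.round(d["position"],3).tolist(),round(d["confidence"],2)) for d in robot.look_for(c,t)][:4])
print(robot.observe()["clock"])
E
```

```text
pics
scene {'fov_y': 44.321, 'cx': 270.836, 'cy': 207.165, 'origin': [1.346, 0.506, 1.135], 'rotation': [-2.38, 0.01, 2.123]}
top {'fov_y': 54.492, 'cx': 281.198, 'cy': 208.62, 'origin': [0.463, -0.028, 1.274], 'rotation': [-3.108, 0.005, -1.546]}
wrist {'fov_y': 65.706, 'cx': 274.284, 'cy': 207.135, 'tool_from_camera': [[0.0, -0.263, 0.965, -0.163], [1.0, -0.0, -0.0, -0.001], [0.0, 0.965, 0.263, -0.072], [0.0, 0.0, 0.0, 1.0]]}
{'clock': 0.15, 'joint_pos': [1.128, 0.528, 1.434, -0.0, 1.181, -0.179], 'qvel': [0.001, -0.004, -0.005, -0.0, -0.001, -0.001], 'tau': [0.0, -44.043, -17.684, 0.063, 0.055, -0.0], 'eef_pos': [0.163, 0.603, 0.222], 'ee_rot': [-1.724, 1.569, -1.988], 'ft_force': [0.243, -0.26, 0.754], 'moment': [0.005, 0.019, -0.056], 'width': 0.087} 0.0187
scene tall [([0.568, -0.09, 0.113], 0.57), ([0.591, 0.043, 0.012], 0.39)]
scene short [([0.345, 0.312, 0.073], 0.76), ([0.571, 0.142, 0.089], 0.65), ([0.63, 0.349, 0.08], 0.61), ([0.496, 0.361, 0.073], 0.58)]
scene stop [([0.592, 0.041, 0.013], 0.7)]
scene board [([0.684, -0.12, 0.033], 0.16)]
scene outline [([0.593, 0.04, 0.011], 0.68), ([0.687, -0.12, 0.033], 0.17)]
scene jar [([0.567, -0.093, 0.113], 0.55)]
scene taperoll [([0.686, -0.122, 0.032], 0.7)]
top tall [([0.545, -0.102, 0.164], 0.64)]
top short [([0.61, 0.338, 0.09], 0.89), ([0.326, 0.303, 0.09], 0.87), ([0.552, 0.13, 0.1], 0.72), ([0.321, 0.137, 0.091], 0.67)]
top stop [([0.552, 0.013, 0.012], 0.62), ([0.571, -0.505, 0.018], 0.49)]
top board [([0.552, 0.011, 0.012], 0.74), ([0.582, 0.529, 0.056], 0.35)]
top outline [([0.553, 0.008, 0.015], 0.72)]
top jar [([0.672, 0.146, 0.072], 0.62)]
top taperoll [([0.681, -0.123, 0.032], 0.64)]
0.95
```

View pics/scene0.png

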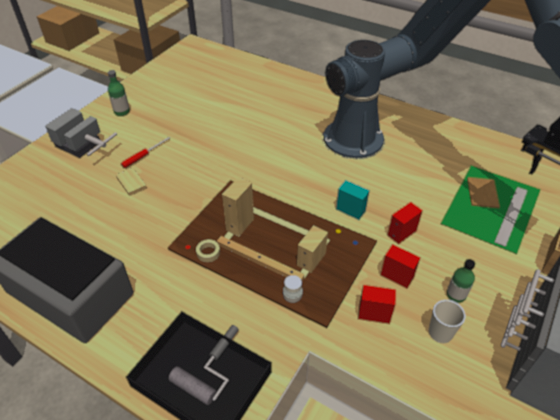

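View pics/top0.png

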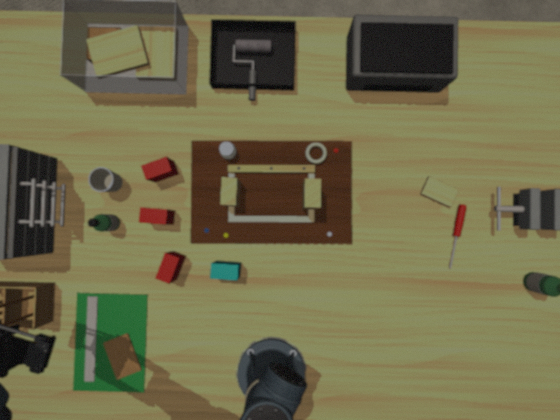

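The top view shows the board at px 192–352 × 141–243. The tall block is at (313,193), on the board's −y side, and the short one at (229,191). The batten runs along row ~168, with the jar at (228,150) and the tape roll at (316,152). Next I'll measure these precisely.

```bash
cat > h.py <<'E'
from station import robot
import cv2,numpy as np
from scipy.spatial.transform import Rotation as R
def cam(c):
    k=robot.get_calibration(c); f=210/np.tan(np.radians(k["fov_y"])/2)
    rot=np.array(k["rotation"]); M=rot if rot.shape==(3,3) else R.from_euler("xyz",rot).as_matrix()
    return f,k["cx"],k["cy"],np.array(k["origin"]),M
def ray(c,uv):
    f,cx,cy,o,M=cam(c); d=M@np.array([(uv[0]-cx)/f,(uv[1]-cy)/f,1]); return o,d
def atz(c,uv,z):
    o,d=ray(c,uv); return o+d*(z-o[2])/d[2]
def proj(c,p):
    f,cx,cy,o,M=cam(c); q=M.T@(np.array(p)-o); return np.array([cx+f*q[0]/q[2],cy+f*q[1]/q[2]])
def tri(u1,u2):
    o1,d1=ray("scene",u1);o2,d2=ray("top",u2)
    A=np.stack([d1,-d2],1);s=np.linalg.lstsq(A,o2-o1,rcond=None)[0]
    return (o1+d1*s[0]+o2+d2*s[1])/2, np.linalg.norm(o1+d1*s[0]-o2-d2*s[1])
E
python3 - <<'E'
from h import *
t=cv2.imread("pics/top0.png"); s=cv2.imread("pics/scene0.png")
cv2.imwrite("pics/top0z.png",cv2.resize(t[130:255,180:365],None,fx=4.3,fy=4.3,interpolation=cv2.INTER_CUBIC))
cv2.imwrite("pics/scene0z.png",cv2.resize(s[170:335,160:385],None,fx=3.5,fy=3.5,interpolation=cv2.INTER_CUBIC))
E
```

```text
(no output)
```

View pics/top0z.png

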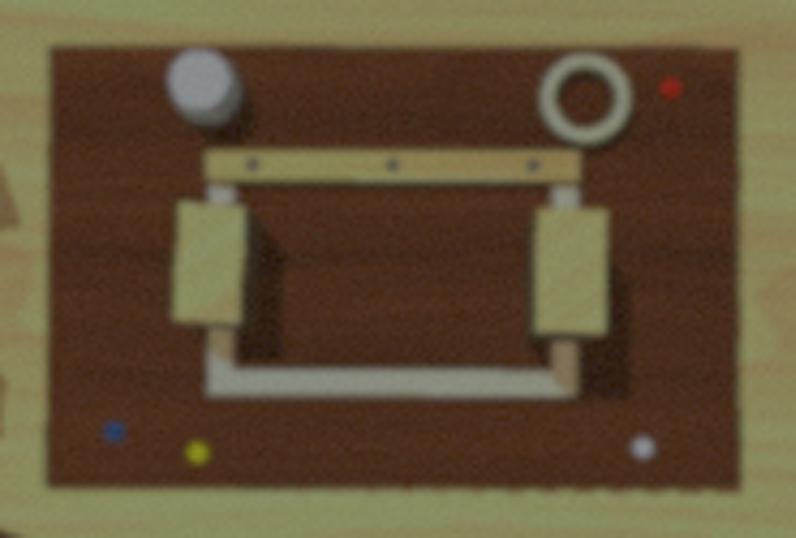

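View pics/scene0z.png

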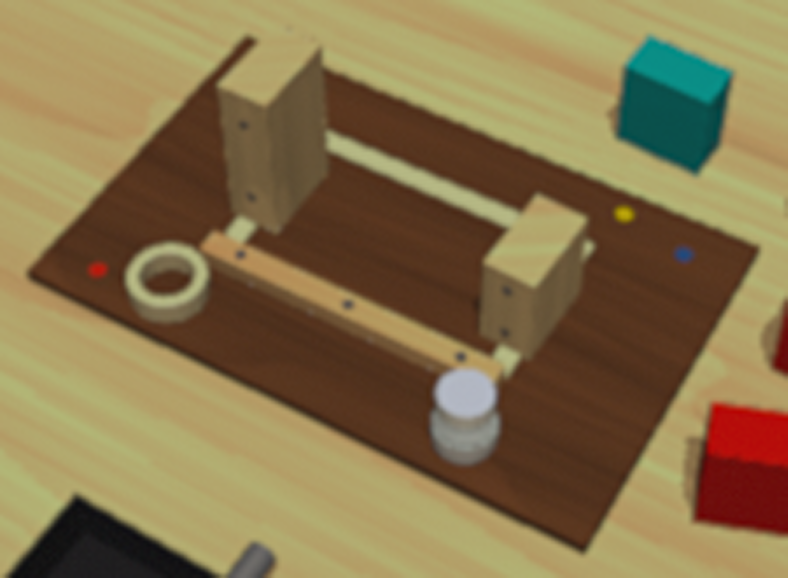

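```bash
python3 - <<'E'
from h import *
T=lambda U:(np.array(U)+.5)/4.3-.5+[180,130]
S=lambda U:(np.array(U)+.5)/3.5-.5+[160,170]
P=[atz("top",T(u),.012) for u in [(51,47),(738,47),(740,489),(49,487)]]
Q=[atz("scene",S(u),.012) for u in [(758-175,550),(30,274),(248,37),(758,248)]]
for X in (P,Q):
    X=np.array(X);c=X.mean(0); ly=(X[0]+X[3]-X[1]-X[2])/2; lx=(X[0]+X[1]-X[2]-X[3])/2
    print(X[:,:2].round(4).tolist(),c.round(4),np.linalg.norm(lx),np.linalg.norm(ly),np.arctan2(-ly[0],ly[1]),np.arctan2(lx[1],lx[0]))
bt=[atz("top",T(u),.030) for u in [(205,184),(580,184)]]; print("batten face",np.round(bt,4))
print("tri corners",tri(S((583,550)),T((51,47))),tri(S((758,248)),T((49,487))))
tt=np.array([atz("top",T(u),.162) for u in [(535,208),(609,209),(607,336),(532,333)]]); print("tall top",tt.round(4).tolist(),tt.mean(0))
ss=np.array([atz("scene",S(u),.162) for u in [(220,88),(268,105),(322,46),(272,28)]]); print("tall top scene",ss.round(4).tolist(),ss.mean(0))
print("tri tall top",tri(S((220,88)),T((609,209))),tri(S((268,105)),T((535,208))),tri(S((322,46)),T((532,333))))
s2=np.array([atz("top",T(u),.102) for u in [(178,201),(247,205),(242,325),(172,322)]]); print("short top",s2.round(4).tolist(),s2.mean(0))
print("tri short",tri(S((484,264)),T((247,205))),tri(S((530,283)),T((178,201))))
fb=np.array([atz("scene",S(u),.012) for u in [(236,215),(275,232),(327,178)]]);print("tall foot scene",fb.round(4).tolist())
E
```

```text
[[0.7103, 0.2649], [0.7221, -0.2326], [0.4031, -0.2401], [0.3922, 0.2561]] [0.5569 0.0121 0.012 ] 0.31868145431043443 0.49699266174527545 0.02289887476356941 0.025551169981066983
[[0.7167, 0.2643], [0.7241, -0.2294], [0.4066, -0.2372], [0.398, 0.2576]] [0.5613 0.0138 0.012 ] 0.31819680664218775 0.49430671557907363 0.016223225714939938 0.022840786728848816
batten face [[ 0.6112  0.1478  0.03  ]
 [ 0.6177 -0.1192  0.03  ]]
tri corners (array([0.71239103, 0.26463629, 0.00619227]), np.float64(0.0037620151252089067)) (array([0.3921964 , 0.25683234, 0.0057779 ]), np.float64(0.001596304855130295))
tall top [[0.5852, -0.0813, 0.162], [0.5857, -0.1283, 0.162], [0.5049, -0.1288, 0.162], [0.5056, -0.0812, 0.162]] [ 0.54536717 -0.10486664  0.162     ]
tall top scene [[0.5897, -0.124, 0.162], [0.5858, -0.0823, 0.162], [0.5106, -0.0826, 0.162], [0.5138, -0.1276, 0.162]] [ 0.54996531 -0.10411482  0.162     ]
tri tall top (array([ 0.58587895, -0.12810833,  0.1567146 ]), np.float64(0.0015448279091893004)) (array([ 0.5855263 , -0.08175079,  0.16203232]), np.float64(0.0011757109142478243)) (array([ 0.50678574, -0.08296575,  0.15855622]), np.float64(0.0038319915816681913))
short top [[0.5908, 0.1554, 0.102], [0.5892, 0.109, 0.102], [0.5086, 0.1101, 0.102], [0.5094, 0.157, 0.102]] [0.54947382 0.13288072 0.102     ]
tri short (array([0.58961133, 0.10948474, 0.09799055]), np.float64(1.6406064563375967e-07)) (array([0.59180233, 0.15231973, 0.10570763]), np.float64(0.00579062643082059))
tall foot scene [[0.5873, -0.1239, 0.012], [0.5859, -0.086, 0.012], [0.514, -0.0821, 0.012]]
```

```bash
cat >> h.py <<'E'
def down(yaw_y):  # tool y along world dir at angle yaw_y, tool x down
    x=np.array([0,0,-1.]);y=np.array([np.cos(yaw_y),np.sin(yaw_y),0]);z=np.cross(x,y)
    return R.from_matrix(np.stack([x,y,z],1)).as_euler("xyz")
BC=np.array([.558,.0128]);BY=.021
def b2w(x,y): 
    c,s=np.cos(BY),np.sin(BY); return BC+[c*x-s*y,s*x+c*y]
E
python3 - <<'E'
from h import *
o=robot.observe(); M=R.from_euler("xyz",o["ee_rot"]).as_matrix(); print(M.round(2).tolist())
for nm,p,ys in [("tip",[.546,-.163,.135],(0,np.pi)),("push",[*b2w(-.1,-.02),.038],(BY+np.pi/2,BY-np.pi/2))]:
    for y in ys:
        q=robot.inverse_kinematics(p,down(y)); print(nm,y,None if q is None else np.round(q,2))
E
```

```text
[[-0.0, 0.26, 0.97], [0.0, 0.97, -0.26], [-1.0, 0.0, -0.0]]
tip 0 [-0.49  0.57  1.65  0.    0.92 -0.49]
tip 3.141592653589793 [-0.49  0.57  1.65  0.    0.92  2.66]
push 1.5917963267948965 [-0.26  0.65  1.99 -0.    0.5  -1.86]
push -1.5497963267948967 [-0.26  0.65  1.99 -0.    0.5   1.29]<sys>:0: UserWarning: Gimbal lock detected. Setting third angle to zero since it is not possible to uniquely determine all angles.
```

```bash
python3 -W ignore - <<'E'
from h import *
robot.servo_line([.163,.603,.29],max_speed=.3)
robot.grip(0.0)
rot=down(0.0)
robot.move_ptp([.546,-.170,.27],rot)
robot.servo_line([.546,-.170,.135],max_speed=.2)
o=robot.observe();print(o["clock"],np.round(o["eef_pos"],3),np.round(o["ft_force"],2),o["width"])
for c in ["wrist","scene"]: cv2.imwrite(f"pics/{c}1.png",robot.read_camera(c))
E
```

```text
6.7 [ 0.547 -0.17   0.136] [-0.34 -0.58  0.61] 0.0006132917004187255
```

View pics/wrist1.png

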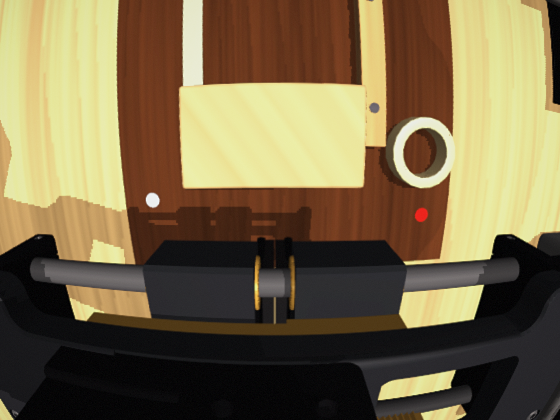

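View pics/scene1.png

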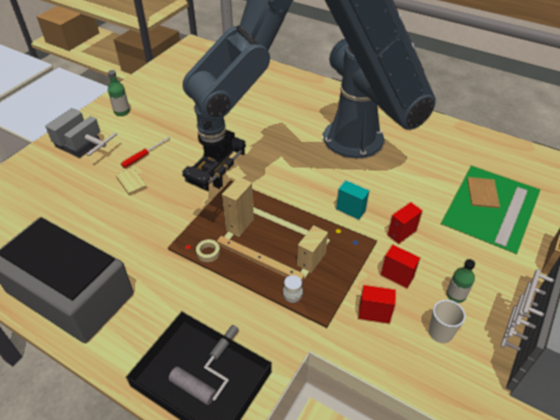

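The wrist view shows the block's top at columns 181–365. The shut fingers are at column ~276, so they are centred on it with a clear gap. Now I'll tip it.

```bash
python3 -W ignore - <<'E'
from h import *
for y,v in [(-.142,.1),(-.112,.06),(-.097,.06),(-.088,.08)]:
    robot.servo_line([.546,y,.135],max_speed=v)
    o=robot.observe();print(o["clock"],np.round(o["eef_pos"],3),np.round(o["ft_force"],2))
robot.hold(.5)
for c in ["wrist","scene"]: cv2.imwrite(f"pics/{c}2.png",robot.read_camera(c))
E
```

```text
7.2333 [ 0.546 -0.141  0.135] [-0.58 -0.63  0.74]
7.8833 [ 0.546 -0.112  0.135] [ 0.46 -0.44 -0.74]
8.2833 [ 0.546 -0.097  0.135] [ 0.38  0.31 -1.12]
8.5417 [ 0.546 -0.087  0.135] [-0.41 -0.12  0.32]
```

View pics/wrist2.png

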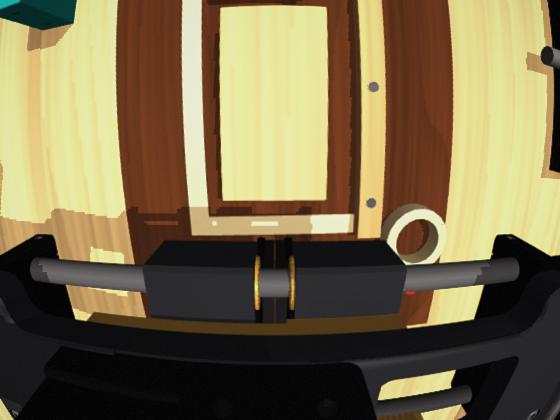

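View pics/scene2.png

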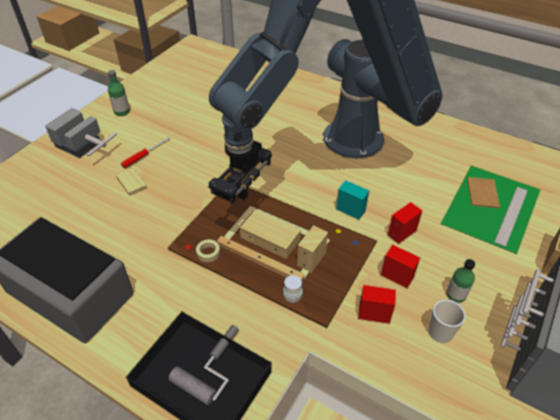

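The block fell flat inside the outline; in the wrist view it spans columns 220–327, with a gap to the batten. I'll retreat, open the fingers and measure where it lies.

```bash
python3 -W ignore - <<'E'
from h import *
robot.servo_line([.546,-.15,.25],max_speed=.25)
robot.grip(.087)
p=b2w(-.15,-.02)
robot.move_ptp([*p,.25],down(BY+np.pi/2))
o=robot.observe();print(o["clock"],np.round(o["eef_pos"],3),np.round(o["ft_force"],2),o["width"])
for c in ["top","wrist","scene"]:
    cv2.imwrite(f"pics/{c}3.png",robot.read_camera(c))
    print([(np.round(d["position"],3).tolist(),round(d["confidence"],2)) for d in robot.look_for(c,"tall")][:3])
t=cv2.imread("pics/top3.png"); s=cv2.imread("pics/scene3.png")
cv2.imwrite("pics/top3z.png",cv2.resize(t[130:255,180:365],None,fx=4.3,fy=4.3,interpolation=cv2.INTER_CUBIC))
cv2.imwrite("pics/scene3z.png",cv2.resize(s[170:335,160:385],None,fx=3.5,fy=3.5,interpolation=cv2.INTER_CUBIC))
E
```

```text
12.6167 [ 0.409 -0.011  0.25 ] [-0.11 -0.17 -0.08] 0.0871691858263354
[([0.548, -0.001, 0.057], 0.56)]
[([0.554, -0.002, 0.057], 0.82)]
[([0.559, 0.007, 0.055], 0.98)]
```

View pics/top3z.png

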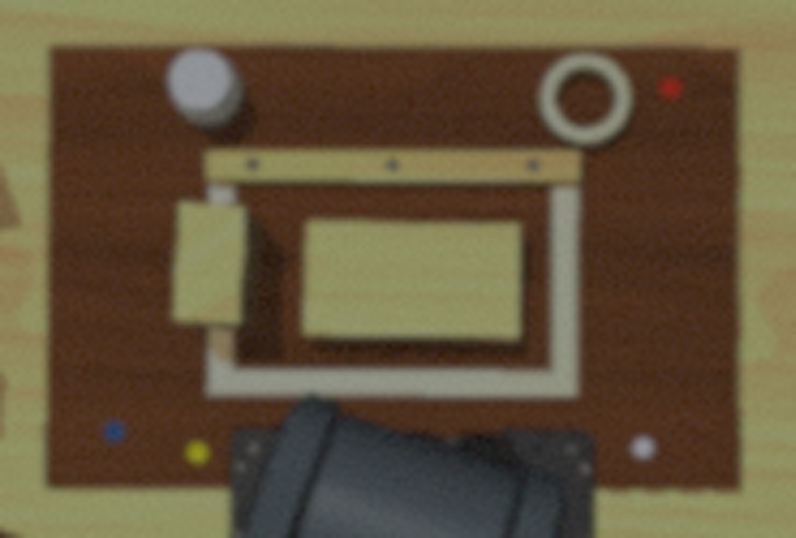

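View pics/scene3z.png

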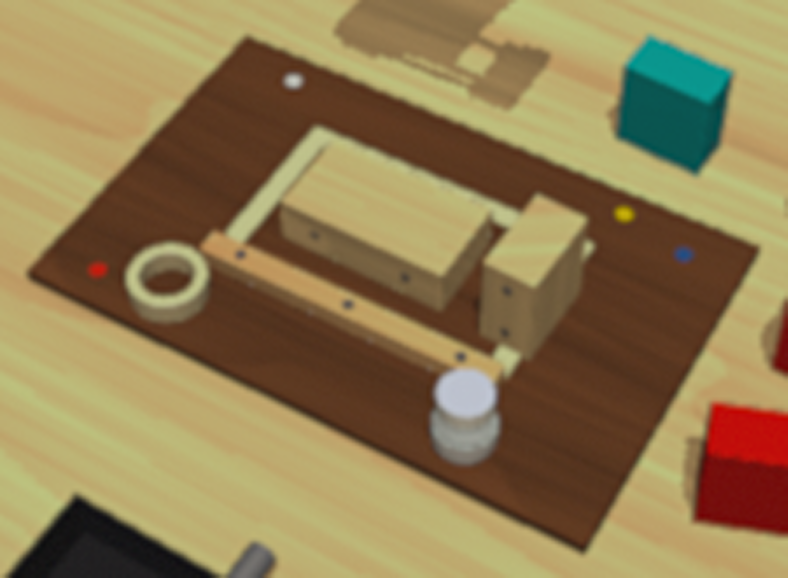

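View pics/wrist3.png

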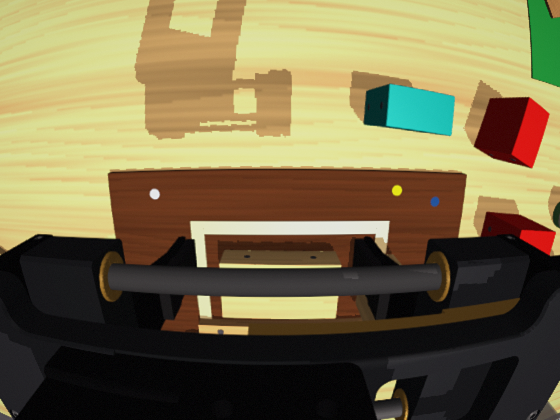

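```bash
python3 -W ignore - <<'E'
from h import *
T=lambda U:(np.array(U)+.5)/4.3-.5+[180,130]
S=lambda U:(np.array(U)+.5)/3.5-.5+[160,170]
a=np.array([atz("top",T(u),.057) for u in [(302,219),(524,221),(523,341),(302,338)]]);print(a[:,:2].round(4).tolist(),a.mean(0).round(4))
print("tri",tri(S((441,275)),T((302,219))),tri(S((282,206)),T((524,221))))
print("batten",np.round([atz("top",T(u),.03) for u in [(205,184),(580,184)]],4).tolist())
rot=down(BY+np.pi/2)
y=-.0135
robot.servo_line([*b2w(-.135,y),.25],max_speed=.25,orientation=rot)
robot.servo_line([*b2w(-.135,y),.039],max_speed=.2)
f0=robot.observe()["ft_force"]; print("f0",np.round(f0,2))
robot.servo_line([*b2w(-.07,y),.039],max_speed=.1)
o=robot.observe();print(o["clock"],np.round(o["eef_pos"],4),np.round(np.array(o["ft_force"])-f0,2))
x=-.07
while x<-.040:
    x+=.006; robot.servo_line([*b2w(x,y),.039],max_speed=.05)
    o=robot.observe();F=np.array(o["ft_force"])-f0;print(round(x,4),round(o["clock"],2),np.round(o["eef_pos"],4),F.round(2))
    if F[0]<-12: break
E
```

```text
[[0.5852, 0.0757], [0.5875, -0.0789], [0.504, -0.0801], [0.5023, 0.0734]] [ 0.5448 -0.0025  0.057 ]
tri (array([0.58619366, 0.07359601, 0.058648  ]), np.float64(0.004544885354255657)) (array([ 0.5872939 , -0.07769616,  0.05062823]), np.float64(0.003344831687548409))
batten [[0.6112, 0.1478, 0.03], [0.6177, -0.1192, 0.03]]
f0 [ 0.49  0.45 -0.3 ]
15.175 [ 0.4873 -0.0019  0.039 ] [-1.38 -0.72 -0.37]
-0.064 15.44 [ 0.4943 -0.0021  0.039 ] [-0.56 -0.6   0.41]
-0.058 15.71 [ 0.4997 -0.0017  0.0388] [-2.61  0.45  0.66]
-0.052 15.97 [ 0.5064 -0.0017  0.0388] [-1.98 -0.85 -0.89]
-0.046 16.24 [ 0.5128 -0.0017  0.039 ] [-1.85  0.33  0.35]
-0.04 16.51 [ 0.5188 -0.0016  0.039 ] [-2.06  0.09 -1.39]
-0.034 16.77 [ 0.5248 -0.0015  0.039 ] [-1.43  0.25 -0.29]
```

```bash
python3 -W ignore - <<'E'
from h import *
f0=np.array([.49,.45,-.3]); y=-.0135; x=-.034
while x<-.02:
    x+=.0012; robot.servo_line([*b2w(x,y),.039],max_speed=.03)
    o=robot.observe();F=np.array(o["ft_force"])-f0;print(round(x,4),round(o["clock"],2),np.round(o["eef_pos"],4),F.round(2),np.round(o["moment"],2))
    if F[0]<-9: break
robot.hold(.3);o=robot.observe();print(np.round(o["ft_force"],2),np.round(o["eef_pos"],4))
for c in ["top","scene","wrist"]: cv2.imwrite(f"pics/{c}4.png",robot.read_camera(c))
t=cv2.imread("pics/top4.png"); s=cv2.imread("pics/scene4.png")
cv2.imwrite("pics/top4z.png",cv2.resize(t[130:255,180:365],None,fx=4.3,fy=4.3,interpolation=cv2.INTER_CUBIC))
cv2.imwrite("pics/scene4z.png",cv2.resize(s[170:335,160:385],None,fx=3.5,fy=3.5,interpolation=cv2.INTER_CUBIC))
E
```

```text
-0.0328 17.02 [ 0.5248 -0.0014  0.039 ] [-4.15 -1.42  1.47] [-0.28  0.66  0.02]
-0.0316 17.27 [ 0.5267 -0.0013  0.039 ] [-4.02  0.12  1.55] [-0.01  0.56 -0.06]
-0.0304 17.52 [ 0.5267 -0.0012  0.039 ] [-6.46 -1.29  3.38] [-0.26  0.96 -0.1 ]
-0.0292 17.77 [ 0.5267 -0.0012  0.039 ] [-7.44 -3.54  4.53] [-0.54  1.25 -0.22]
-0.028 18.02 [ 0.5267 -0.0012  0.039 ] [-9.86 -3.21  6.36] [-0.69  1.51 -0.26]
[-8.94 -2.83  6.21] [ 0.5267 -0.0011  0.039 ]
```

View pics/scene4z.png

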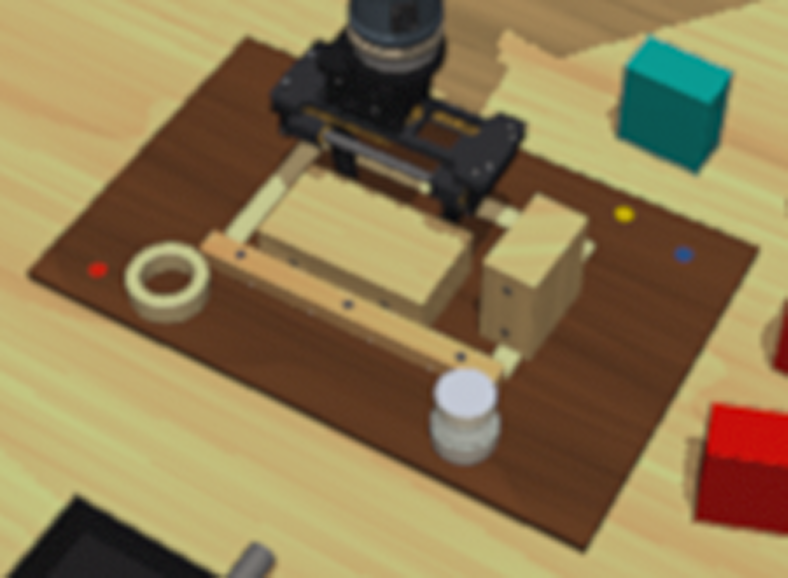

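TCP stays at x=0.5267 m while the force rises to 10 N, so the block is against the batten. I'll back off and check it.

```bash
python3 -W ignore - <<'E'
from h import *
y=-.0135
robot.servo_line([*b2w(-.07,y),.039],max_speed=.08)
robot.servo_line([*b2w(-.12,y),.039],max_speed=.15)
robot.servo_line([*b2w(-.15,y),.25],max_speed=.2)
o=robot.observe();print(o["clock"],np.round(o["ft_force"],2))
for c in ["top","scene"]: cv2.imwrite(f"pics/{c}5.png",robot.read_camera(c))
t=cv2.imread("pics/top5.png"); s=cv2.imread("pics/scene5.png")
cv2.imwrite("pics/top5z.png",cv2.resize(t[155:225,220:330],None,fx=7,fy=7,interpolation=cv2.INTER_CUBIC))
cv2.imwrite("pics/scene5z.png",cv2.resize(s[195:295,195:335],None,fx=5.6,fy=5.6,interpolation=cv2.INTER_CUBIC))
E
```

```text
20.85 [ 0.36 -0.1  -0.17]
```

View pics/top5z.png

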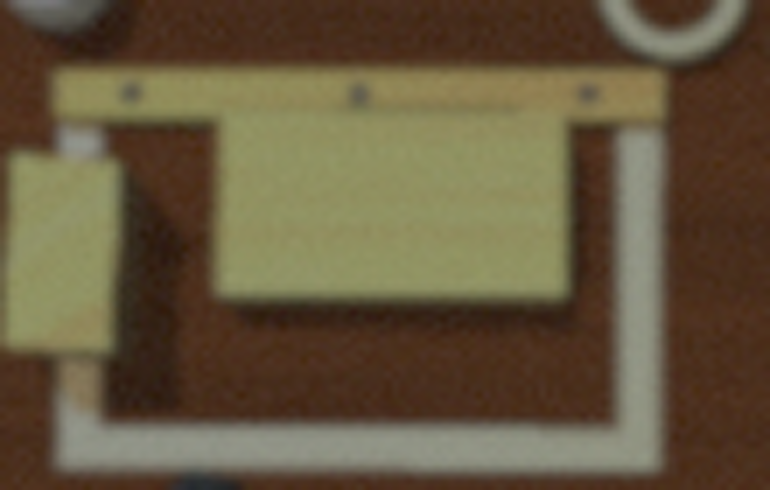

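View pics/scene5z.png

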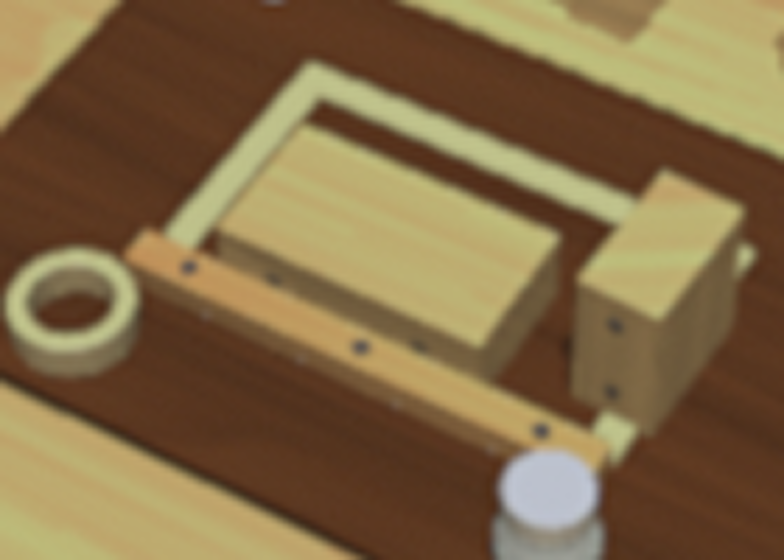

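The top view shows the block's near edge level with the batten (row 299 at both ends, batten edge at row 122). It is well inside the tape (right edge at column 571, tape at 617), and the short block is still standing. One numeric check before handing in.

```bash
python3 -W ignore - <<'E'
from h import *
T=lambda U:(np.array(U)+.5)/7-.5+[220,155]
near=np.array([atz("top",T(u),.057) for u in [(214,299),(571,300)]]); bat=np.array([atz("top",T(u),.03) for u in [(52,122),(666,123)]])
d=bat[1]-bat[0];n=np.array([-d[1],d[0]])/np.linalg.norm(d[:2])
print("near edge to batten (want .080):",[abs((p-bat[0])[:2]@n).round(4) for p in near], "angle",np.arctan2(*(near[1]-near[0])[:2])-np.arctan2(*d[:2]))
m=near.mean(0);bm=bat.mean(0);print("along",((m-bm)[:2]@(d[:2]/np.linalg.norm(d[:2]))).round(4))
sh=T=[atz("top",(np.array(u)+.5)/7-.5+[220,155],.102) for u in [(10,152),(122,158),(115,354),(3,350)]];print("short",np.mean(sh,0).round(4))
robot.hold(.3);print(robot.observe()["clock"])
E
```

```text
near edge to batten (want .080): [np.float64(0.0791), np.float64(0.0792)] angle 0.0008328847310297149
along 0.0154
short [0.5496 0.1326 0.102 ]
21.25
```

```bash
python3 -W ignore -c "
from h import *
print(robot.sign_off()); print(robot.observe()['clock'])"
```

```text
the job is handed in; nothing more can be done
None
the job is handed in; nothing more can be done
```

I tipped the taller block over with the shut fingertips, and it fell flat inside the outline. I then pushed it with the open fingers until it stopped against the batten. The force rose to 10 N while the fingers no longer moved forward. I retreated clear and handed in at about 21 s of the 43 s allowed.

- **Batten:** the block's near edge measures 79.1–79.2 mm from the batten face (80 mm means flush), and it is parallel within 0.001 rad.
- **Outline:** the block's middle is about 15 mm off the outline's middle along the batten (the limit is 44 mm), so the block is wholly inside.
- **Other things:** the short block still stands and its measured position matches the first one within 0.5 mm. In the pictures, the jar and tape roll are where they were. I did not measure them or the table bystanders again.
- **Disagreements:** the two fixed cameras differed by about 4 mm on the board's place, and the batten face measured about 3 mm off its place computed from the board corners. I therefore found the batten by contact force rather than by position.

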